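Close a swing clamp over a screw cap

ROBOT

A 6-joint arm with a two-finger parallel gripper is mounted at the origin on a cart in front of the work surface, level with it; the furniture and walls round the work are solid. World frame = base frame: x ahead of the robot, y to its left, z up, the work surface at z = 0. Lengths are in m, angles in degrees, forces in N, time in s.
With the tool pointing down it reaches from about 0.3 to 0.825 m from the base axis. Payload 5.4 kg.
Tool frame: the origin (TCP) lies midway between the tips of the shut fingers; the grasp point (between the pads) lies 19 mm behind it; z points along the fingers, y is the direction in which the jaws open and shut (so a half turn about z gives the same grasp; the last joint's range is limited). The gripper opens to 92 mm and grips with 3 to 60 N. Pads are 20 mm wide; open, the fingers measure 128 mm over their backs; the gripper's body (75 mm by 189 mm) begins 69 mm behind the grasp point.
Start: joints at [53.337, 9.076, 91.501, -0, 79.423, -12.038], TCP at [0.24, 0.523, 0.215] pointing down, gripper open.
Joint ranges: [-166.64, 166.64], [-54.1, 131.32], [10.49, 154.53], [-73.88, 253.88], [9.74, 151.15], [-171.62, 171.62]. Speed limits (degrees/s): [147.25, 147.25, 180, 180, 180, 180].

INTERFACE

Orientations are given as [roll, pitch, yaw] about the fixed x, y, z axes, in that order (R = Rz(yaw) Ry(pitch) Rx(roll)).
In Python, from bench import env gives the robot as it stands.
- The arm moves only by the tool drive_tool, never from a script. Its argument "increments" is a list of rows, each an object of numbers: "dx", "dy", "dz": the shift along the world's x, y, z in mm; "rx", "ry", "rz": the turn, a rotation vector about the world's x, y, z in rad; "grip": the opening, from 0 (shut) to 1 (fully open). In form: [{"dx": .., "dy": .., "dz": .., "rx": .., "ry": .., "rz": .., "grip": ..}, ...]. A call has 1 to 8 rows; each row is the pose to reach, as a shift and turn from the pose measured when the call began; what a row does not reach only later rows make up. A row lasts 1/12 s, in which the tool goes at most 41.7 mm and 7.16 degrees, less where a joint would pass 70% of its speed; a pose out of reach is approached as far as the arm can. A call with a gripper value outside its range is refused whole. The fingers move at their own pace and stop on an object; "force" is the grip in N (left out, the last holds). Time passes only in rows, so rows that repeat a pose let the fingers close. It gives the time, the measured TCP pose, the force and the opening at its end, in the units of the state.
- env.state(): the state, without advancing time (a new reading comes with each control period).
- env.read_camera(name): name is "scene" or "top" or "wrist"; returns a dict with "frame" (420x560x3 uint8, blue, green, red), "fx", "fy", "cx", "cy" (pixels), "R" (3x3) and "t" (3): a world point X has camera coordinates R X + t; the wrist camera has in their place "tool_from_camera" (4x4, takes a point from camera to tool coordinates, whose origin is the TCP and whose axes are the flange's). Camera axes: x right, y down, z forward; pixel columns grow to the right and rows downward; lengths in m; the calibration is good to about 2 mm. A picture is of the moment at which its call begins: read the wrist's pose just before it. There is no depth.
- env.finish_job(): hands the job in, once; it reports no verdict.
The state is a dict: "clock": time; "joint_pos": joint angles; "qd": joint speeds; "tau": joint torques, N m; "tool_pos": TCP position; "eef_rot": TCP orientation; "wrist_force": force on the tool from outside, world axes, zero at the start; "wrist_torque": the same for the moment, N m; "opening": opening from 0.0 (shut) to 1.0 (fully open).
Only numpy, scipy, OpenCV 4.12 (cv2) and the standard library are available. Lean on these libraries where they do the work, as an engineer would, in place of code of your own. Each camera call takes 0.05 s, during which the arm holds its last target.

TASK

Push the yellow clamp strap round with a fingertip until it stops against its pin over the black screw cap, and only then press the raised red cam lever all the way down, so that the clamp's pad holds the cap. Only push: the cap stays in its nest, and the things standing round the clamp stay where they are. Finish clear of everything.

Things in the scene. Friction and masses are not known exactly. Their poses are not given: they have to be found in the camera images.
- clamp_base: The fixed clamp: grey plate 190 x 110 x 12 mm, bolted to the work surface, so it does not move. Origin at the centre of its underside, z up, x along the plate from the pivot post (at x = -45 mm) to the nest (at x = +40 mm). A steel stop pin 11 mm thick stands at x = -12, y = +20 mm, its top 104 mm above the surface. The blue nest ring is 83 mm across, its top at 30 mm.
- nest (a point): Centre of the nest's floor, where the cap stands, 12 mm above the surface.
- strap_pivot (a point): On the strap's upright turning axis, 93 mm above the surface, half-way up the strap.
- strap_end (a point): On the strap's middle line 115 mm from its turning axis, 100 mm above the surface. The yellow strap is a bar 26 mm wide with upright flat sides, 86 to 100 mm above the surface, reaching 125 mm from the axis; its last 8 mm is an upturned tab of the same width whose top is at 120 mm. Nothing but the pad (its underside at about 76 mm while the lever is raised) lies between the strap and the cap's top (72 mm).
- strap (a joint): Strap angle in rad. 0: pointing along the clamp base's +x, over the cap and against the stop pin (the hard stop). It grows as the strap turns clockwise seen from above, towards the base's -y; at the start it is 1.1 to 1.75. It stays where it is left; about 2 N at its end moves it.
- lever_hinge (a point): Centre of the lever's level hinge, on the strap's turning axis, 116 mm above the surface. The lever is carried by the strap and turns with it; it points away from the strap's working end.
- lever_tip (a point): Tip of the lever, 105 mm from its hinge on the lever's middle line. The last 60 mm is a red round grip 16 mm thick.
- lever (a joint): Lever angle in rad above level. 0: level, fully down (the hard stop), on the side of the pivot away from the cap, its top 124 mm above the surface. At the start 0.95 to 1.1 (raised). It stays where it is left; about 4 to 5 N across its grip moves it, 6 to 7 N at the very end. As it goes down it drives the pad down by up to 5 mm.
- pad: Black rubber pad 26 mm across under the strap, 85 mm from the strap's turning axis; origin at its lower face. With the strap over and the lever fully down it presses on the cap's top; with the lever up it is clear of it by about 4 mm.
- screw_cap: Loose black screw cap with hexagon head, 86 mm across, 60 mm high, standing in the nest with 3 mm of play; origin at the centre of its underside, 12 mm above the surface. Its top is at 72 mm.
- jar: Bystander: white jar with blue lid, 63 mm across, 53 mm high; origin at the centre of its underside.
- union_small: Bystander: small black threaded union, 59 mm across, 40 mm high; origin at the centre of its underside.
- union_large: Bystander: larger black threaded union, 69 mm across, 46 mm high; origin at the centre of its underside.
- steel_block: Bystander: steel setting block 25 x 45 x 30 mm; origin at the centre of its underside.

How it is judged:
By the outcome, as a careful person would: the job done as asked, in the order asked, and still so for the second after the job is handed in, with the robot touching nothing.
It also fails if it takes over 48 s, if anything falls off the work surface, if the arm or the gripper's body presses on something with over 40 N, if the wrist force passes 120 N, or if a joint passes its speed limit or range.

## Working session

There is one attempt and no reset: what is moved stays moved. The work goes in short steps, Python scripts to look and compute and a tool call to move; the robot and the scene stay as the last step left them, time stands still between calls to the robot, and variables do not carry over. Pictures are saved under pics/ and viewed, and the job is handed in when it is done.

Besides the shell and the picture viewer there is one more tool, called after ">>>" by a JSON object that holds its "op" and its "data". drive_tool: Moves the arm, as the interface text tells. Its arguments: {"type":"object","properties":{"increments":{"type":"array"},"force":{"type":"number"}},"required":["increments"]}

```bash
mkdir -p pics; python3 - <<'E'
from bench import env
import cv2,json,numpy as np
print(env.state())
for n in ("scene","top"):
    c=env.read_camera(n); cv2.imwrite(f"pics/{n}0.png",c["frame"])
    np.savez(f"{n}.npz",**{k:np.array(v) for k,v in c.items()})
    print({k:v for k,v in c.items() if k!="frame"})
E
```

```text
{'clock': 0.0, 'joint_pos': array([ 5.33369274e+01,  9.11258731e+00,  9.15713938e+01,  7.87646860e-05,
        7.94249702e+01, -1.20370447e+01]), 'qd': array([ 0.01364542,  0.02263431,  0.06248474, -0.01026624, -0.03211422,
       -0.07809832]), 'tau': array([ 4.23942092e-04, -3.85573947e+01, -3.22107375e+01,  7.00619607e-02,
        3.79250280e-02, -1.34510187e-04]), 'tool_pos': array([0.23922362, 0.522177  , 0.21362638]), 'eef_rot': array([-1.79893460e+02, -2.27968291e-02,  1.55373936e+02]), 'wrist_force': array([-0.09206084,  0.39555842, -0.15402809]), 'wrist_torque': array([-0.00299666, -0.00660619, -0.02193264]), 'opening': 1.0028917723957833}
{'fx': 438.09040183230985, 'fy': 438.09040183230985, 'cx': 286.0513804690852, 'cy': 210.4274738516595, 'R': array([[ 0.85055115, -0.52585117,  0.0065799 ],
       [-0.36005151, -0.59140273, -0.72153012],
       [ 0.38330883,  0.61132917, -0.69235178]]), 't': array([-0.35443106,  0.37651941,  0.60080552])}
{'fx': 461.291592353736, 'fy': 461.291592353736, 'cx': 277.5764469624503, 'cy': 208.08239094505547, 'R': array([[ 0.01337871, -0.99974594,  0.01814027],
       [-0.99261884, -0.0154659 , -0.12028572],
       [ 0.12053571, -0.0163971 , -0.99257356]]), 't': array([0.19960156, 0.55899629, 1.06954867])}
```

View pics/scene0.png

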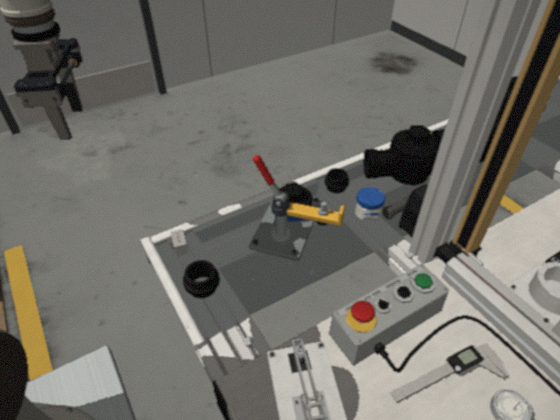

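View pics/top0.png

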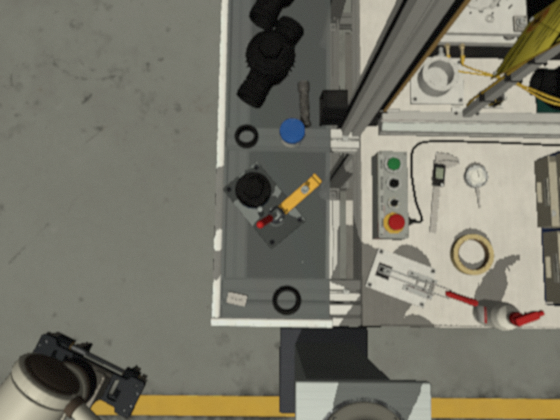

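```bash
python3 - <<'E'
import cv2
t=cv2.imread("pics/top0.png"); s=cv2.imread("pics/scene0.png")
cv2.imwrite("pics/topc.png",cv2.resize(t[100:330,200:370],None,fx=4,fy=4,interpolation=cv2.INTER_CUBIC)[:, :680][0:600] if 0 else cv2.resize(t[120:270,210:350],None,fx=4,fy=4,interpolation=cv2.INTER_CUBIC))
cv2.imwrite("pics/scenec.png",cv2.resize(s[140:280,220:400],None,fx=4,fy=4,interpolation=cv2.INTER_CUBIC))
E
```

```text
(no output)
```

View pics/topc.png

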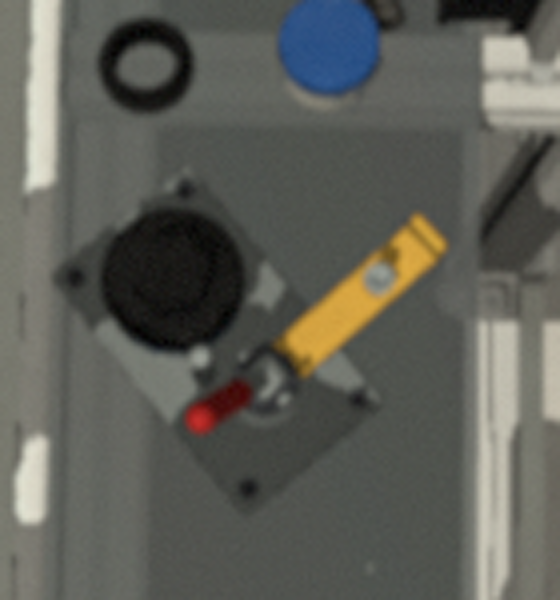

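View pics/scenec.png

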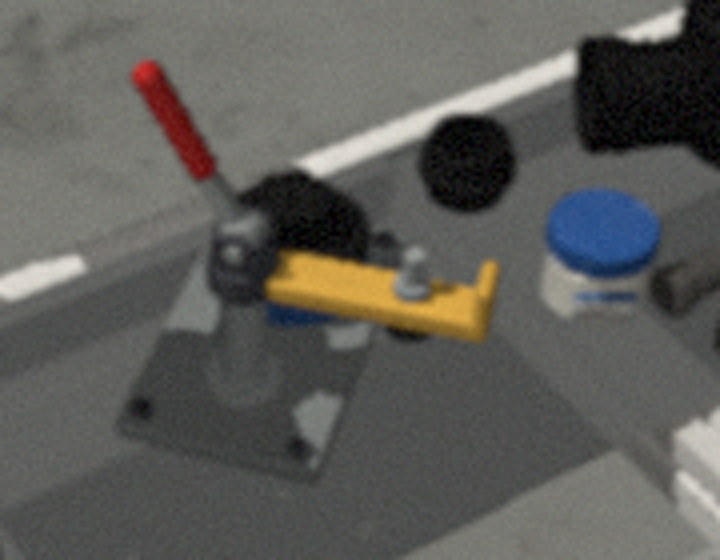

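```bash
cat > h.py <<'E'
import numpy as np
def cam(n): return np.load(f"{n}.npz")
def ray(c,u,v):
    d=np.array([(u-c["cx"])/c["fx"],(v-c["cy"])/c["fy"],1]); R=c["R"];t=c["t"]
    return -R.T@t, R.T@d
def atz(c,u,v,z):
    o,d=ray(c,u,v); return o+d*(z-o[2])/d[2]
def proj(c,X):
    p=c["R"]@np.array(X)+c["t"]; return np.array([c["fx"]*p[0]/p[2]+c["cx"],c["fy"]*p[1]/p[2]+c["cy"]])
def tc(x,y): return 210+(x+.5)/4-.5, 120+(y+.5)/4-.5
def sc(x,y): return 220+(x+.5)/4-.5, 140+(y+.5)/4-.5
E
python3 - <<'E'
from h import *
c=cam("top");s=cam("scene")
P=lambda n,x,y,z:print(n,atz(c,*tc(x,y),z).round(4))
cs=[atz(c,*tc(x,y),.012) for x,y in((187,172),(60,275),(247,512),(378,400))]
print(np.round(cs,4),"sides",[np.linalg.norm(cs[i]-cs[(i+1)%4]).round(3) for i in range(4)])
ctr=np.mean(cs,0);ax=(cs[0]+cs[1]-cs[2]-cs[3])[:2]; ax/=np.linalg.norm(ax)
th=np.arctan2(ax[1],ax[0]); print("ctr",ctr,"yaw",np.degrees(th))
ay=np.array([-ax[1],ax[0]])
print("piv",ctr[:2]-.045*ax,"nest",ctr[:2]+.04*ax,"pin",ctr[:2]-.012*ax+.02*ay)
P("cap",173,280,.072); P("pin",201,357,.104)
P("tab a",420,213,.12);P("tab b",447,245,.12);P("tabmid",433,229,.12)
P("jar",328,44,.053);P("un",145,64,.043);P("leverhub",268,380,.124)
piv=ctr[:2]-.045*ax
e=atz(c,*tc(433,229),.12)[:2]-piv; print("strap len",np.linalg.norm(e),"ang",np.degrees(th-np.arctan2(e[1],e[0])))
for n,x,y in(("levertip",147,72),): 
  o1,d1=ray(s,*sc(x,y)); o2,d2=ray(c,*tc(202,418))
  k=np.linalg.lstsq(np.c_[d1,-d2],o2-o1,rcond=None)[0]; a=o1+k[0]*d1;b=o2+k[1]*d2;print("tip",a,b, "rel",a-np.r_[piv,.116])
for n,u,v in(("union_s?",287,299),("block",237,299)): print(n,atz(c,u,v,.04))
for n,X in(("piv",[*piv,.093]),("nest",[*(ctr[:2]+.04*ax),.072])): print(n,(proj(s,X)-[220,140])*4)
E
```

```text
[[0.6702 0.261  0.012 ]
 [0.6049 0.3371 0.012 ]
 [0.4624 0.221  0.012 ]
 [0.5313 0.1425 0.012 ]] sides [np.float64(0.1), np.float64(0.184), np.float64(0.104), np.float64(0.183)]
ctr [0.56719325 0.24040991 0.012     ] yaw 39.815422243280125
piv [0.53262825 0.21159566] nest [0.5979177  0.26602256] pin [0.54516959 0.24808833]
cap [0.5932 0.266  0.072 ]
pin [0.5449 0.2483 0.104 ]
tab a [0.6253 0.128  0.12  ]
tab b [0.6076 0.1129 0.12  ]
tabmid [0.6164 0.1207 0.12  ]
jar [0.7406 0.1769 0.053 ]
un [0.7291 0.2865 0.043 ]
leverhub [0.5304 0.2111 0.124 ]
strap len 0.12363114519539037 ang 87.13593340784331
tip [0.5026447  0.24483656 0.20425517] [0.50223642 0.24502008 0.20422401] rel [-0.02998355  0.03324089  0.08825517]
union_s? [0.34334576 0.18314479 0.04      ]
block [0.34195409 0.29876067 0.04      ]
piv [239.91351412 266.61272421]
nest [291.55496765 192.4191916 ]
```

>>> {"op": "drive_tool", "data": {"increments": [{"dz": 30, "grip": 0}, {"dz": 60, "grip": 0}, {"dx": 10, "dy": -12, "dz": 88, "rz": -0.05, "grip": 0}, {"dx": 32, "dy": -40, "dz": 88, "rz": -0.12, "grip": 0}, {"dx": 54, "dy": -68, "dz": 88, "rz": -0.2, "grip": 0}, {"dx": 76, "dy": -96, "dz": 88, "rz": -0.28, "grip": 0}, {"dx": 98, "dy": -124, "dz": 88, "rz": -0.36, "grip": 0}, {"dx": 120, "dy": -152, "dz": 88, "rz": -0.4, "grip": 0}], "force": 20}}

```text
validation failed for argument at $.in...
```

>>> {"op": "drive_tool", "data": {"increments": [{"dx": 0, "dy": 0, "dz": 30, "rx": 0, "ry": 0, "rz": 0, "grip": 0}, {"dx": 0, "dy": 0, "dz": 60, "rx": 0, "ry": 0, "rz": 0, "grip": 0}, {"dx": 10, "dy": -12, "dz": 88, "rx": 0, "ry": 0, "rz": -0.05, "grip": 0}, {"dx": 32, "dy": -40, "dz": 88, "rx": 0, "ry": 0, "rz": -0.12, "grip": 0}, {"dx": 54, "dy": -68, "dz": 88, "rx": 0, "ry": 0, "rz": -0.2, "grip": 0}, {"dx": 76, "dy": -96, "dz": 88, "rx": 0, "ry": 0, "rz": -0.28, "grip": 0}, {"dx": 98, "dy": -124, "dz": 88, "rx": 0, "ry": 0, "rz": -0.36, "grip": 0}, {"dx": 120, "dy": -152, "dz": 88, "rx": 0, "ry": 0, "rz": -0.4, "grip": 0}], "force": 20}}

```text
clock: 0.77
tool_pos: [0.3597, 0.3687, 0.3013]
eef_rot: [-179.9, -0.0, 132.3]
wrist_force: [0.2, 0.1, -0.3]
opening: 0.441
```

>>> {"op": "drive_tool", "data": {"increments": [{"dx": 25, "dy": -31, "dz": 0, "rx": 0, "ry": 0, "rz": 0, "grip": 0}, {"dx": 50, "dy": -62, "dz": 0, "rx": 0, "ry": 0, "rz": 0, "grip": 0}, {"dx": 75, "dy": -93, "dz": 0, "rx": 0, "ry": 0, "rz": 0, "grip": 0}, {"dx": 100, "dy": -126, "dz": 0, "rx": 0, "ry": 0, "rz": 0, "grip": 0}, {"dx": 125, "dy": -158, "dz": 0, "rx": 0, "ry": 0, "rz": 0, "grip": 0}, {"dx": 150, "dy": -190, "dz": 0, "rx": 0, "ry": 0, "rz": 0, "grip": 0}, {"dx": 175, "dy": -222, "dz": 0, "rx": 0, "ry": 0, "rz": 0, "grip": 0}, {"dx": 195, "dy": -252, "dz": 0, "rx": 0, "ry": 0, "rz": 0, "grip": 0}]}}

```text
clock: 1.43
tool_pos: [0.5558, 0.1145, 0.3007]
eef_rot: [-179.8, -0.0, 132.2]
wrist_force: [0.1, -0.1, 0.3]
opening: 0.005
```

```bash
python3 - <<'E'
from bench import env
import cv2,numpy as np
print(env.state()["tool_pos"],env.state()["eef_rot"],env.state()["opening"])
for n in ("scene","wrist"):
    c=env.read_camera(n); cv2.imwrite(f"pics/{n}1.png",c["frame"])
print(c["tool_from_camera"])
E
```

```text
[0.55577435 0.11450622 0.30071249] [-1.79840634e+02 -4.57695878e-02  1.32220999e+02] 0.004893290077736663
[[-3.80918676e-04 -9.63583325e-01 -2.67407985e-01  7.44648637e-02]
 [ 9.99999914e-01 -3.22889459e-04 -2.60978539e-04 -3.99092063e-04]
 [ 1.65131349e-04 -2.67408061e-01  9.63583365e-01 -1.68942076e-01]
 [ 0.00000000e+00  0.00000000e+00  0.00000000e+00  1.00000000e+00]]
```

View pics/scene1.png

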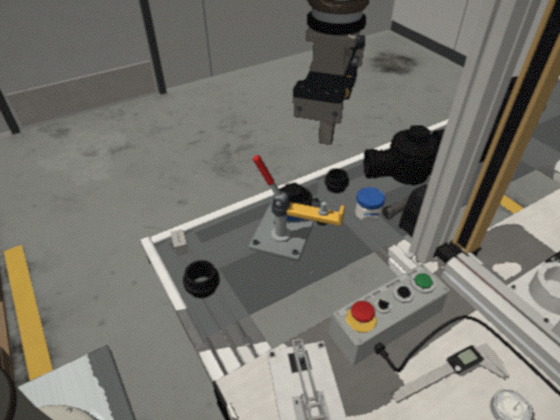

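View pics/wrist1.png

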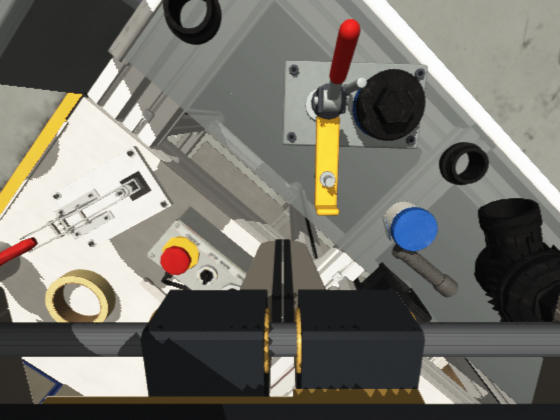

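>>> {"op": "drive_tool", "data": {"increments": [{"dx": 11, "dy": -15, "dz": -30, "rx": 0, "ry": 0, "rz": 0, "grip": 0}, {"dx": 11, "dy": -15, "dz": -65, "rx": 0, "ry": 0, "rz": 0, "grip": 0}, {"dx": 11, "dy": -15, "dz": -100, "rx": 0, "ry": 0, "rz": 0, "grip": 0}, {"dx": 11, "dy": -15, "dz": -135, "rx": 0, "ry": 0, "rz": 0, "grip": 0}, {"dx": 11, "dy": -15, "dz": -170, "rx": 0, "ry": 0, "rz": 0, "grip": 0}, {"dx": 11, "dy": -15, "dz": -200, "rx": 0, "ry": 0, "rz": 0, "grip": 0}, {"dx": 11, "dy": -15, "dz": -214, "rx": 0, "ry": 0, "rz": 0, "grip": 0}, {"dx": 11, "dy": -15, "dz": -214, "rx": 0, "ry": 0, "rz": 0, "grip": 0}]}}

```text
clock: 2.2
tool_pos: [0.5633, 0.0983, 0.0813]
eef_rot: [-179.4, -0.4, 132.0]
wrist_force: [-1.5, 0.0, -0.6]
opening: 0.006
```

```bash
cat > snap.py <<'E'
import sys
from bench import env
import cv2,numpy as np
s=env.state();print(s["clock"],s["tool_pos"].round(4),s["eef_rot"].round(1),s["joint_pos"].round(1),s["wrist_force"].round(1))
for a in sys.argv[2:]:
    c=env.read_camera(a); f=c["frame"]; cv2.imwrite(f"pics/{a}{sys.argv[1]}.png",f)
    if a=="scene": cv2.imwrite(f"pics/scenec{sys.argv[1]}.png",cv2.resize(f[120:270,220:400],None,fx=4,fy=4,interpolation=cv2.INTER_CUBIC))
E
python3 snap.py 2 scene wrist
```

```text
2.2 [0.5633 0.0983 0.0813] [-179.4   -0.4  132. ] [ -2.1  17.1  98.   -0.2  65.6 -44. ] [-1.5  0.  -0.6]
```

View pics/scenec2.png

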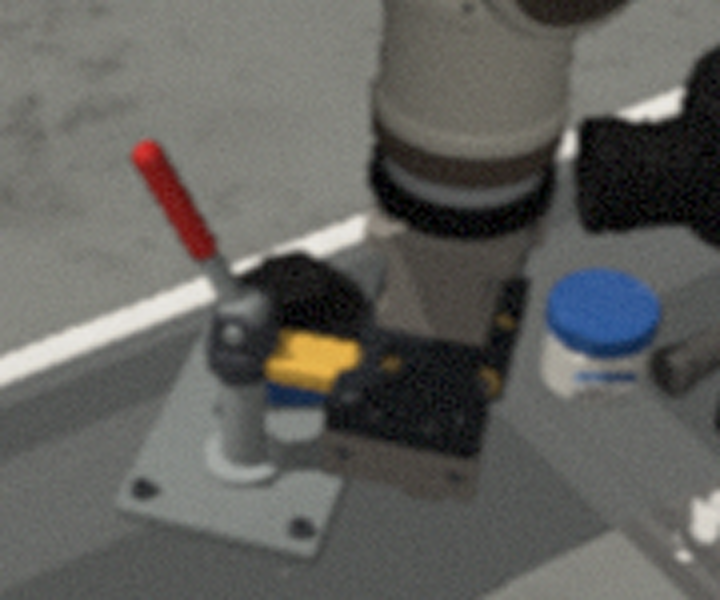

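View pics/wrist2.png

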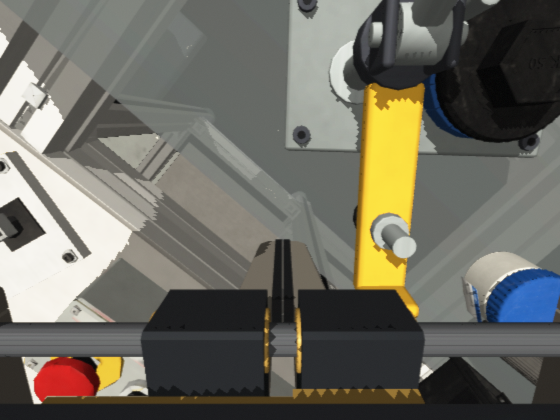

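>>> {"op": "drive_tool", "data": {"increments": [{"dx": 3, "dy": 1, "dz": 4, "rx": 0, "ry": 0, "rz": 0, "grip": 0}, {"dx": 3, "dy": 1, "dz": 4, "rx": 0, "ry": 0, "rz": 0, "grip": 0}, {"dx": 3, "dy": 1, "dz": 4, "rx": 0, "ry": 0, "rz": 0, "grip": 0}]}}

```text
clock: 2.55
tool_pos: [0.5718, 0.0992, 0.0924]
eef_rot: [-179.9, 0.1, 132.0]
wrist_force: [0.7, 0.2, -0.3]
opening: 0.006
```

```bash
cat > arc.py <<'E'
import sys,numpy as np
from bench import env
s=env.state();p=s["tool_pos"];piv=np.array([.5326,.2116])
step,n,zt=float(sys.argv[1]),int(sys.argv[2]),.0865
print(s["clock"],p.round(4),s["eef_rot"].round(1),s["wrist_force"].round(1))
jaw=s["eef_rot"][2]-90; a0=np.radians(jaw-90)  # tool 'radial' dir
d=np.array([np.cos(a0),np.sin(a0)]);nn=np.array([-d[1],d[0]]);v=p[:2]-piv
print("rad",v@d*1e3,"tan",v@nn*1e3, "yaw of d",np.degrees(a0))
rad=.107 ; tan=v@nn
for i in range(1,n+1):
    a=a0+np.radians(step*i); D=np.array([np.cos(a),np.sin(a)]);N=np.array([-D[1],D[0]])
    q=piv+rad*D+tan*N-p[:2]
    print((q*1e3).round(1),round((zt-p[2])*1e3,1),"rz",round(np.radians(step*i),3))
E
python3 arc.py 3 8
```

```text
2.55 [0.5718 0.0992 0.0924] [-1.799e+02  1.000e-01  1.320e+02] [ 0.7  0.2 -0.3]
rad 109.73716065247814 tan -46.04310583487071 yaw of d -48.017109569824214
[3.9 4.1] -5.9 rz 0.052
[9.5 6.5] -5.9 rz 0.105
[15.   9.2] -5.9 rz 0.157
[20.3 12.2] -5.9 rz 0.209
[25.5 15.5] -5.9 rz 0.262
[30.4 19. ] -5.9 rz 0.314
[35.2 22.7] -5.9 rz 0.367
[39.8 26.8] -5.9 rz 0.419
```

>>> {"op": "drive_tool", "data": {"increments": [{"dx": 4, "dy": 4, "dz": -6, "rx": 0, "ry": 0, "rz": 0.05, "grip": 0}, {"dx": 9.5, "dy": 6.5, "dz": -6, "rx": 0, "ry": 0, "rz": 0.105, "grip": 0}, {"dx": 15, "dy": 9, "dz": -6, "rx": 0, "ry": 0, "rz": 0.157, "grip": 0}, {"dx": 20.5, "dy": 12, "dz": -6, "rx": 0, "ry": 0, "rz": 0.209, "grip": 0}, {"dx": 25.5, "dy": 15.5, "dz": -6, "rx": 0, "ry": 0, "rz": 0.262, "grip": 0}, {"dx": 30.5, "dy": 19, "dz": -6, "rx": 0, "ry": 0, "rz": 0.314, "grip": 0}, {"dx": 35, "dy": 23, "dz": -6, "rx": 0, "ry": 0, "rz": 0.367, "grip": 0}, {"dx": 40, "dy": 27, "dz": -6, "rx": 0, "ry": 0, "rz": 0.419, "grip": 0}]}}

```text
clock: 3.22
tool_pos: [0.6124, 0.1259, 0.0874]
eef_rot: [-179.9, 0.2, 156.1]
wrist_force: [-1.0, -1.0, 0.1]
opening: 0.002
```

```bash
python3 arc.py 4 8; python3 snap.py 3 wrist
```

```text
3.2167 [0.6124 0.1259 0.0874] [-179.9    0.2  156.1] [-1.  -1.   0.1]
rad 107.65953456494154 tan -46.045080220764895 yaw of d -23.870602958943692
[5.2 6. ] -0.9 rz 0.07
[10.5 12.1] -0.9 rz 0.14
[15.4 18.6] -0.9 rz 0.209
[19.9 25.4] -0.9 rz 0.279
[23.8 32.5] -0.9 rz 0.349
[27.3 39.9] -0.9 rz 0.419
[30.2 47.5] -0.9 rz 0.489
[32.6 55.2] -0.9 rz 0.559
3.2167 [0.6124 0.1259 0.0874] [-179.9    0.2  156.1] [  0.7  23.2  89.3  -0.2  67.3 -65.4] [-1.  -1.   0.1]
```

View pics/wrist3.png

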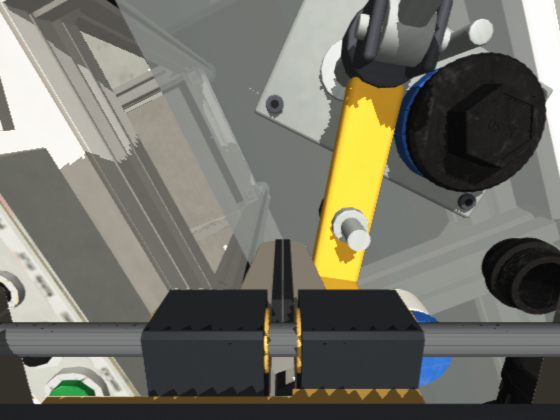

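```bash
python3 - <<'E'
import numpy as np
p=np.array([.6124,.1259]);piv=np.array([.5326,.2116])
for i in range(1,15):
    a=np.radians(-23.87+4*i); D=np.array([np.cos(a),np.sin(a)]);N=np.array([-D[1],D[0]])
    print(i,((piv+.107*D+(-.046+.0013*i)*N-p)*1e3).round(1),round(np.radians(4*i),3))
E
```

```text
1 [5.6 7.3] 0.07
2 [11.3 14.7] 0.14
3 [16.3 22.5] 0.209
4 [20.6 30.6] 0.279
5 [24.3 39.1] 0.349
6 [27.3 47.7] 0.419
7 [29.6 56.6] 0.489
8 [31.2 65.6] 0.559
9 [32.  74.6] 0.628
10 [32.2 83.7] 0.698
11 [31.6 92.8] 0.768
12 [ 30.3 101.7] 0.838
13 [ 28.3 110.5] 0.908
14 [ 25.6 119.1] 0.977
```

>>> {"op": "drive_tool", "data": {"increments": [{"dx": 5.5, "dy": 7, "dz": -1, "rx": 0, "ry": 0, "rz": 0.07, "grip": 0}, {"dx": 11.5, "dy": 14.5, "dz": -1, "rx": 0, "ry": 0, "rz": 0.14, "grip": 0}, {"dx": 16.5, "dy": 22.5, "dz": -1, "rx": 0, "ry": 0, "rz": 0.209, "grip": 0}, {"dx": 20.5, "dy": 30.5, "dz": -1, "rx": 0, "ry": 0, "rz": 0.279, "grip": 0}, {"dx": 24.5, "dy": 39, "dz": -1, "rx": 0, "ry": 0, "rz": 0.349, "grip": 0}, {"dx": 27.5, "dy": 48, "dz": -1, "rx": 0, "ry": 0, "rz": 0.419, "grip": 0}, {"dx": 29.5, "dy": 56.5, "dz": -1, "rx": 0, "ry": 0, "rz": 0.489, "grip": 0}, {"dx": 31, "dy": 65.5, "dz": -1, "rx": 0, "ry": 0, "rz": 0.559, "grip": 0}]}}

```text
clock: 3.93
tool_pos: [0.6453, 0.1919, 0.0876]
eef_rot: [-179.9, 0.4, -171.6]
wrist_force: [2.0, -1.0, -0.0]
opening: 0.005
```

```bash
python3 arc.py 4 2; python3 snap.py 4 wrist scene
```

```text
3.9333 [0.6453 0.1919 0.0876] [-179.9    0.4 -171.6] [ 2. -1. -0.]
rad 108.59673215550339 tan -35.986777054153244 yaw of d -351.5981403670191
[-0.5  7.6] -1.1 rz 0.07
[ 0.1 15.4] -1.1 rz 0.14
3.9333 [0.6453 0.1919 0.0876] [-179.9    0.4 -171.6] [  6.3  29.5  80.7  -0.1  69.4 -92. ] [ 2. -1. -0.]
```

View pics/wrist4.png

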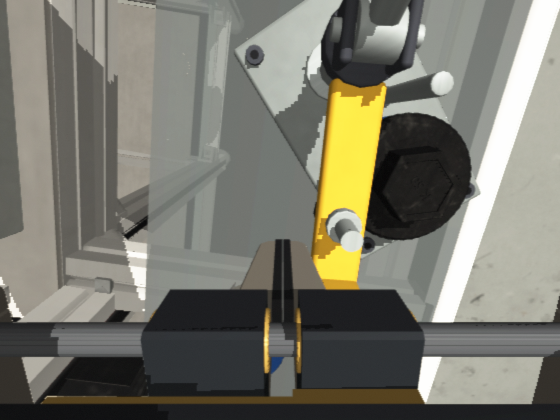

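View pics/scenec4.png

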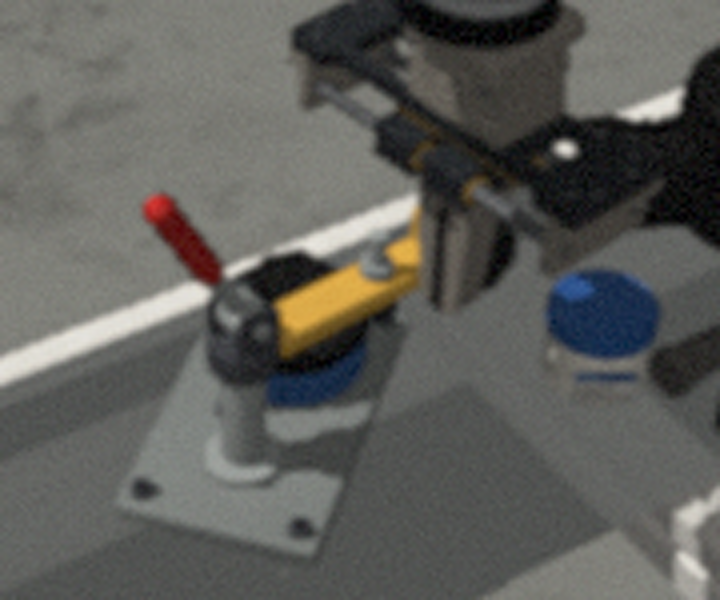

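```bash
python3 - <<'E'
import numpy as np
p=np.array([.6453,.1919]);piv=np.array([.5326,.2116])
for i in range(1,11):
    a=np.radians(8.4+3.9*min(i,8)); D=np.array([np.cos(a),np.sin(a)]);N=np.array([-D[1],D[0]])
    print(i,((piv+.107*D+(-.036+.0013*i)*N-p)*1e3).round(1),round(np.radians(3.9*i),3))
E
```

```text
1 [-0.8  8.6] 0.068
2 [-0.6 17.5] 0.136
3 [-1.2 26.3] 0.204
4 [-2.4 35.1] 0.272
5 [-4.3 43.7] 0.34
6 [-6.9 52.1] 0.408
7 [-10.1  60.3] 0.476
8 [-13.9  68.2] 0.545
9 [-14.8  69.2] 0.613
10 [-15.6  70.2] 0.681
```

>>> {"op": "drive_tool", "data": {"increments": [{"dx": -0.5, "dy": 8.5, "dz": -1, "rx": 0, "ry": 0, "rz": 0.068, "grip": 0}, {"dx": -0.5, "dy": 17.5, "dz": -1, "rx": 0, "ry": 0, "rz": 0.136, "grip": 0}, {"dx": -1, "dy": 26, "dz": -1, "rx": 0, "ry": 0, "rz": 0.204, "grip": 0}, {"dx": -2.5, "dy": 35, "dz": -1, "rx": 0, "ry": 0, "rz": 0.272, "grip": 0}, {"dx": -4.5, "dy": 43.5, "dz": -1, "rx": 0, "ry": 0, "rz": 0.34, "grip": 0}, {"dx": -7, "dy": 52, "dz": -1, "rx": 0, "ry": 0, "rz": 0.408, "grip": 0}, {"dx": -9.5, "dy": 58, "dz": -1, "rx": 0, "ry": 0, "rz": 0.476, "grip": 0}, {"dx": -10.5, "dy": 61, "dz": -1, "rx": 0, "ry": 0, "rz": 0.52, "grip": 0}]}}

```text
clock: 4.7
tool_pos: [0.6347, 0.2542, 0.0872]
eef_rot: [-179.9, 0.4, -141.9]
wrist_force: [0.7, -0.5, 0.3]
opening: 0.0
```

```bash
python3 arc.py 2 1; python3 snap.py 5 wrist
```

```text
4.7 [0.6347 0.2542 0.0872] [-179.9    0.4 -141.9] [ 0.7 -0.5  0.3]
rad 106.60522435853491 tan -29.469756142078545 yaw of d -321.86613289802386
[-1.2  3.8] -0.7 rz 0.035
4.7 [0.6347 0.2542 0.0872] [-179.9    0.4 -141.9] [ 1.170e+01  3.090e+01  7.880e+01  1.000e-01  6.990e+01 -1.165e+02] [ 0.7 -0.5  0.3]
```

View pics/wrist5.png

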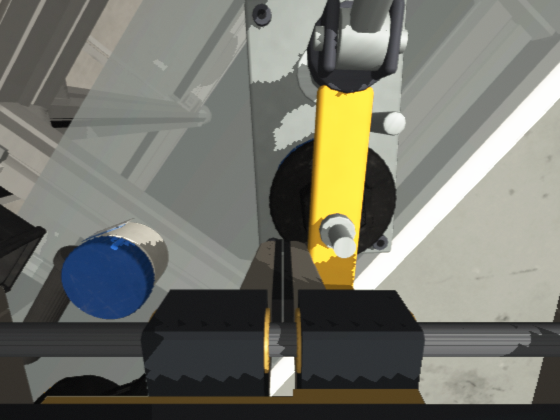

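>>> {"op": "drive_tool", "data": {"increments": [{"dx": -0.7, "dy": 1, "dz": -0.5, "rx": 0, "ry": 0, "rz": 0.01, "grip": 0}, {"dx": -1.4, "dy": 2, "dz": -0.5, "rx": 0, "ry": 0, "rz": 0.02, "grip": 0}, {"dx": -2, "dy": 3, "dz": -0.5, "rx": 0, "ry": 0, "rz": 0.03, "grip": 0}, {"dx": -2.6, "dy": 4, "dz": -0.5, "rx": 0, "ry": 0, "rz": 0.03, "grip": 0}, {"dx": -3.2, "dy": 4.8, "dz": -0.5, "rx": 0, "ry": 0, "rz": 0.03, "grip": 0}, {"dx": -3.8, "dy": 5.6, "dz": -0.5, "rx": 0, "ry": 0, "rz": 0.03, "grip": 0}, {"dx": -4.2, "dy": 6.2, "dz": -0.5, "rx": 0, "ry": 0, "rz": 0.03, "grip": 0}]}}

```text
clock: 5.33
tool_pos: [0.6304, 0.2607, 0.0869]
eef_rot: [-179.9, 0.4, -140.1]
wrist_force: [2.8, -1.6, 2.4]
opening: 0.002
```

```bash
python3 arc.py 2 1; python3 snap.py 6 wrist
```

```text
5.3333 [0.6304 0.2607 0.0869] [-179.9    0.4 -140.1] [ 2.8 -1.6  2.4]
rad 106.54616432922853 tan -25.089756553558693 yaw of d -320.0800328469029
[-1.4  3.7] -0.4 rz 0.035
5.3333 [0.6304 0.2607 0.0869] [-179.9    0.4 -140.1] [ 1.230e+01  3.070e+01  7.910e+01  1.000e-01  6.980e+01 -1.177e+02] [ 2.8 -1.6  2.4]
```

View pics/wrist6.png

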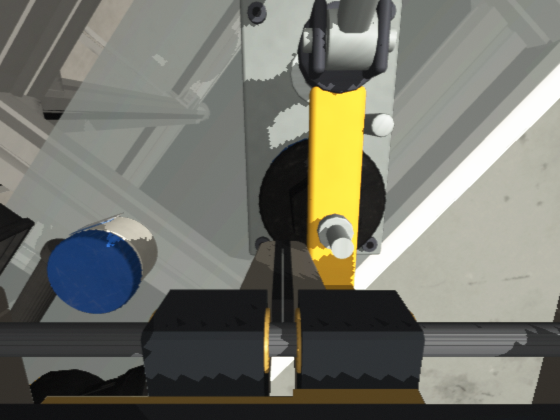

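>>> {"op": "drive_tool", "data": {"increments": [{"dx": -0.7, "dy": 0.9, "dz": -0.3, "rx": 0, "ry": 0, "rz": 0.01, "grip": 0}, {"dx": -1.4, "dy": 1.8, "dz": -0.3, "rx": 0, "ry": 0, "rz": 0.02, "grip": 0}, {"dx": -2, "dy": 2.6, "dz": -0.3, "rx": 0, "ry": 0, "rz": 0.03, "grip": 0}, {"dx": -2.6, "dy": 3.3, "dz": -0.3, "rx": 0, "ry": 0, "rz": 0.03, "grip": 0}, {"dx": -3.2, "dy": 4, "dz": -0.3, "rx": 0, "ry": 0, "rz": 0.03, "grip": 0}, {"dx": -3.8, "dy": 4.7, "dz": -0.3, "rx": 0, "ry": 0, "rz": 0.03, "grip": 0}]}}

```text
clock: 5.88
tool_pos: [0.6306, 0.2612, 0.0872]
eef_rot: [-179.3, 0.5, -138.4]
wrist_force: [14.4, -13.7, -3.2]
opening: 0.005
```

```bash
python3 arc.py 2 1; python3 snap.py 7 wrist
```

```text
5.8833 [0.6306 0.2612 0.0872] [-179.3    0.5 -138.4] [ 14.4 -13.7  -3.2]
rad 106.17334187832559 tan -27.995948623323887 yaw of d -318.3814224656953
[-1.2  4. ] -0.7 rz 0.035
5.8833 [0.6306 0.2612 0.0872] [-179.3    0.5 -138.4] [  12.5   30.5   79.3   -0.4   69.4 -118.9] [ 14.4 -13.7  -3.2]
```

View pics/wrist7.png

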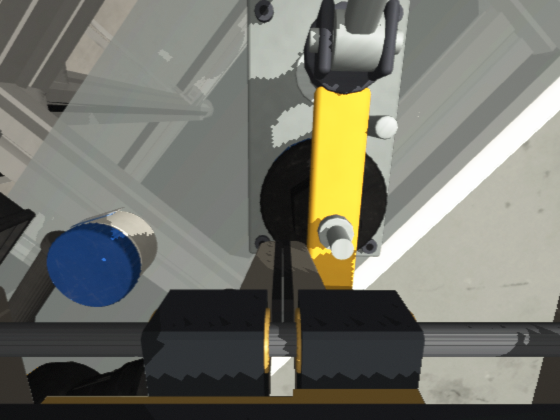

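>>> {"op": "drive_tool", "data": {"increments": [{"dx": 3, "dy": -4, "dz": 0, "rx": 0, "ry": 0, "rz": 0, "grip": 0}, {"dx": 8, "dy": -10, "dz": 0, "rx": 0, "ry": 0, "rz": -0.03, "grip": 0}, {"dx": 12, "dy": -14, "dz": 10, "rx": 0, "ry": 0, "rz": -0.03, "grip": 0}, {"dx": 12, "dy": -14, "dz": 45, "rx": 0, "ry": 0, "rz": -0.03, "grip": 0}, {"dx": 12, "dy": -14, "dz": 80, "rx": 0, "ry": 0, "rz": -0.03, "grip": 0}, {"dx": 12, "dy": -14, "dz": 115, "rx": 0, "ry": 0, "rz": -0.03, "grip": 0}, {"dx": 12, "dy": -14, "dz": 145, "rx": 0, "ry": 0, "rz": -0.03, "grip": 0}, {"dx": 12, "dy": -14, "dz": 160, "rx": 0, "ry": 0, "rz": -0.03, "grip": 0}]}}

```text
clock: 6.6
tool_pos: [0.6438, 0.248, 0.2534]
eef_rot: [-179.2, 0.9, -140.1]
wrist_force: [-0.5, 0.1, 0.8]
opening: 0.003
```

```bash
python3 snap.py 8 wrist scene top; python3 - <<'E'
import cv2
t=cv2.imread("pics/top8.png");cv2.imwrite("pics/topc8.png",cv2.resize(t[120:270,210:350],None,fx=4,fy=4,interpolation=cv2.INTER_CUBIC))
E
```

```text
6.6 [0.6438 0.248  0.2534] [-179.2    0.9 -140.1] [  11.2   24.1   68.9   -0.3   85.8 -118.7] [-0.5  0.1  0.8]
```

View pics/wrist8.png

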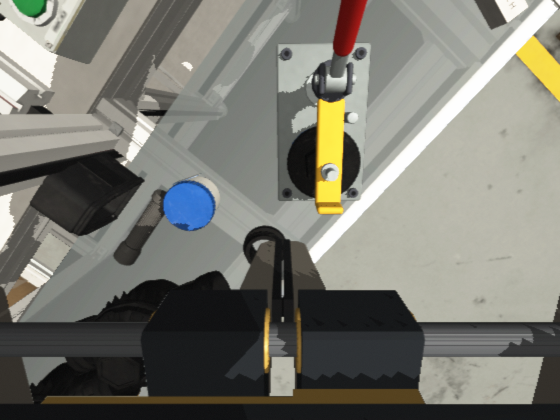

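View pics/scenec8.png

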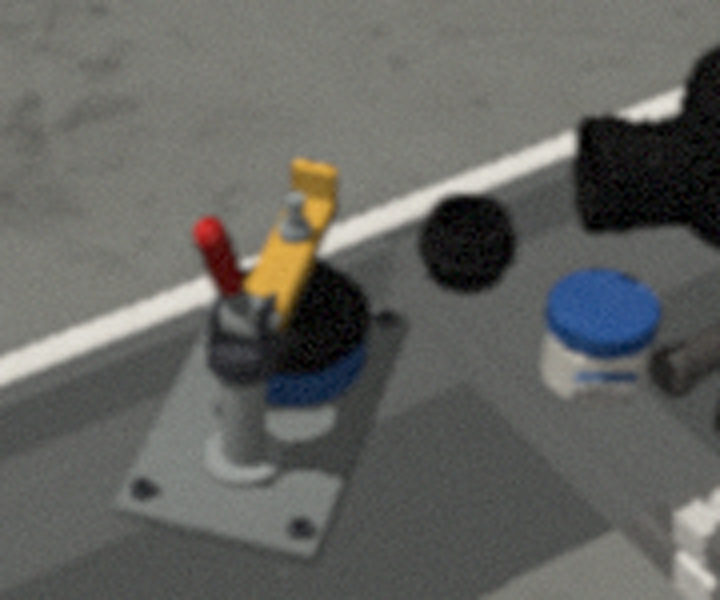

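View pics/topc8.png

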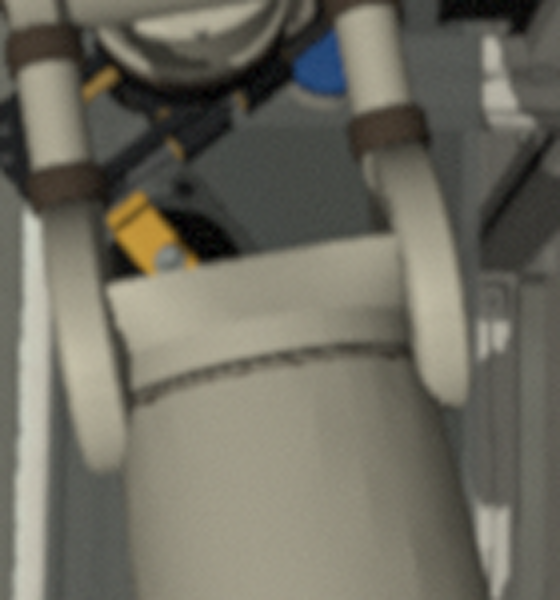

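```bash
python3 - <<'E'
from h import *
from scipy.spatial.transform import Rotation as Ro
from bench import env
s=env.state(); w=env.read_camera("wrist"); T=np.array(w["tool_from_camera"])
R=Ro.from_euler("xyz",s["eef_rot"],degrees=True).as_matrix()
def wz(u,v,z):
    d=R@(T[:3,:3]@[(u-w["cx"])/w["fx"],(v-w["cy"])/w["fy"],1]); o=s["tool_pos"]+R@T[:3,3]
    return o+d*(z-o[2])/d[2]
cs=[wz(*q,.012) for q in((277,200),(366,198),(370,44),(277,44))]; print(np.round(cs,4))
ctr=np.mean(cs,0);ax=cs[0]+cs[1]-cs[2]-cs[3];th=np.degrees(np.arctan2(ax[1],ax[0]));print("ctr",ctr,"yaw",th)
u=ax[:2]/np.linalg.norm(ax[:2]);print("piv",ctr[:2]-.045*u)
a=wz(317.5,210,.12);b=wz(343,208,.12);m=(a+b)/2;print("tab",a,b,np.linalg.norm(a-b))
e=m[:2]-(ctr[:2]-.045*u);print("strap",np.linalg.norm(e),np.degrees(np.arctan2(e[1],e[0])))
e0=wz(317.5,100,.1);e1=wz(316.5,200,.1);f0=wz(344,100,.1);f1=wz(343,200,.1)
for p,q in((e0,e1),(f0,f1)):print(np.degrees(np.arctan2(*(q-p)[[1,0]])))
t=cam("top");q=[atz(t,*tc(*z),.12) for z in((106,213),(136,193))];print("toptab",np.round(q,4));m=np.mean(q,0)[:2]-[.5326,.2116];print(np.linalg.norm(m),np.degrees(np.arctan2(m[1],m[0])))
E
python3 - <<'E'
import cv2
t=cv2.imread("pics/wrist8.png");cv2.imwrite("pics/wc8.png",cv2.resize(t[0:225,250:400],None,fx=2.6,fy=2.6,interpolation=cv2.INTER_CUBIC))
E
```

```text
[[0.6715 0.2573 0.012 ]
 [0.5951 0.344  0.012 ]
 [0.4615 0.2212 0.012 ]
 [0.5294 0.1396 0.012 ]]
ctr [0.5643909  0.24054402 0.012     ] yaw 41.094891510185285
piv [0.53047791 0.21096515]
tab [0.63034644 0.27802455 0.12      ] [0.61308084 0.29540651 0.12      ] 0.02449966260764547
strap 0.11858363360231496 39.70186539836046
41.03056483507964
42.33976241970641
toptab [[0.6224 0.3019 0.12  ]
 [0.6339 0.2856 0.12  ]]
0.12599093980444517 40.679433858409084
```

View pics/wc8.png

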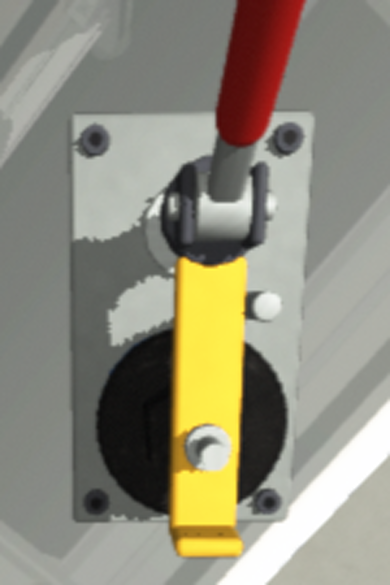

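>>> {"op": "drive_tool", "data": {"increments": [{"dx": -20, "dy": -6, "dz": 0, "rx": 0, "ry": 0, "rz": 0, "grip": 0}, {"dx": -50, "dy": -14, "dz": 0, "rx": 0, "ry": 0, "rz": 0, "grip": 0}, {"dx": -80, "dy": -22, "dz": 0, "rx": 0, "ry": 0, "rz": 0, "grip": 0}, {"dx": -98, "dy": -27, "dz": 0, "rx": 0, "ry": 0, "rz": 0, "grip": 0}, {"dx": -103, "dy": -29, "dz": -10, "rx": 0, "ry": 0, "rz": 0, "grip": 0}, {"dx": -103, "dy": -29, "dz": -35, "rx": 0, "ry": 0, "rz": 0, "grip": 0}, {"dx": -103, "dy": -29, "dz": -58, "rx": 0, "ry": 0, "rz": 0, "grip": 0}, {"dx": -103, "dy": -29, "dz": -66, "rx": 0, "ry": 0, "rz": 0, "grip": 0}]}}

```text
clock: 7.47
tool_pos: [0.5351, 0.2177, 0.1742]
eef_rot: [-179.7, -0.0, -140.1]
wrist_force: [0.4, -0.2, -2.1]
opening: 0.005
```

```bash
python3 snap.py 9 wrist scene; python3 - <<'E'
import numpy as np
L=-np.array([np.cos(np.radians(40.3)),np.sin(np.radians(40.3))]);H=np.array([.532,.2115])
for ph in (66,63,58,52,46,40,34,28,22,16,10,5,0):
    f=np.radians(ph); sd=.068+.017*(63-ph)/63
    r=sd*np.cos(f)-.008*np.sin(f)-.010; z=.116+sd*np.sin(f)+.008*np.cos(f)
    print(ph,(H+r*L).round(4),round(z,4))
E
```

```text
7.4667 [0.5351 0.2177 0.1742] [-179.7   -0.  -140.1] [  10.3   11.3   93.6   -0.3   74.9 -119.5] [ 0.4 -0.2 -2.1]
66 [0.5244 0.205 ] 0.1806
63 [0.5215 0.2026] 0.1802
58 [0.5168 0.1986] 0.1791
52 [0.5111 0.1938] 0.1768
46 [0.5056 0.1891] 0.1738
40 [0.5002 0.1845] 0.1698
34 [0.4951 0.1802] 0.165
28 [0.4903 0.1762] 0.1594
22 [0.486  0.1725] 0.153
16 [0.4822 0.1692] 0.1459
10 [0.4789 0.1664] 0.1382
5 [0.4766 0.1645] 0.1313
0 [0.4748 0.163 ] 0.124
```

View pics/wrist9.png

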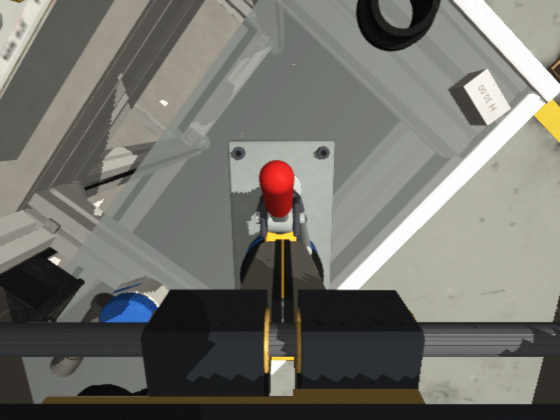

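View pics/scenec9.png

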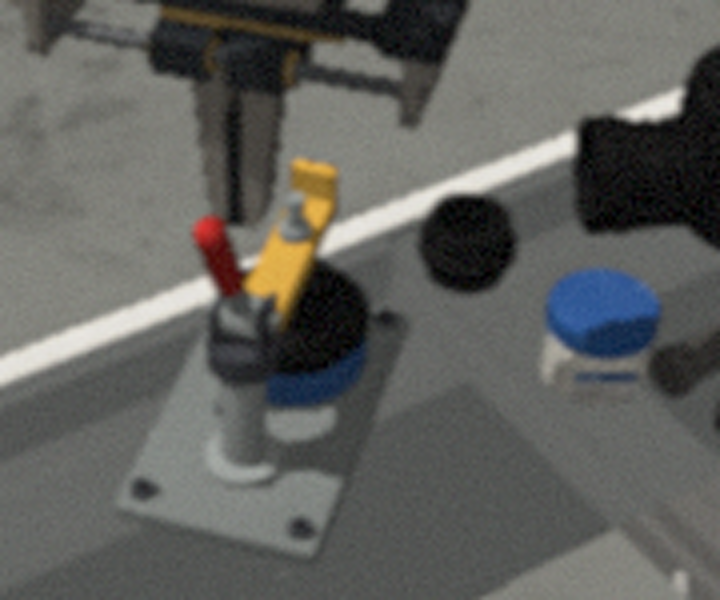

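>>> {"op": "drive_tool", "data": {"increments": [{"dx": -2, "dy": -5, "dz": 5, "rx": 0, "ry": 0, "rz": 0, "grip": 0}, {"dx": -7, "dy": -10, "dz": 6, "rx": 0, "ry": 0, "rz": 0, "grip": 0}, {"dx": -13, "dy": -15, "dz": 6, "rx": 0, "ry": 0, "rz": 0, "grip": 0}, {"dx": -18, "dy": -19, "dz": 5, "rx": 0, "ry": 0, "rz": 0, "grip": 0}, {"dx": -24, "dy": -24, "dz": 2.5, "rx": 0, "ry": 0, "rz": 0, "grip": 0}, {"dx": -29.5, "dy": -28.5, "dz": -0.5, "rx": 0, "ry": 0, "rz": 0, "grip": 0}]}}

```text
clock: 8.07
tool_pos: [0.508, 0.1896, 0.1774]
eef_rot: [-179.5, 0.4, -140.1]
wrist_force: [3.6, 3.2, 0.4]
opening: 0.009
```

```bash
python3 snap.py 10 wrist scene
```

```text
8.0667 [0.508  0.1896 0.1774] [-179.5    0.4 -140.1] [   7.8    5.6   99.7   -0.2   74.2 -122. ] [3.6 3.2 0.4]
```

View pics/wrist10.png

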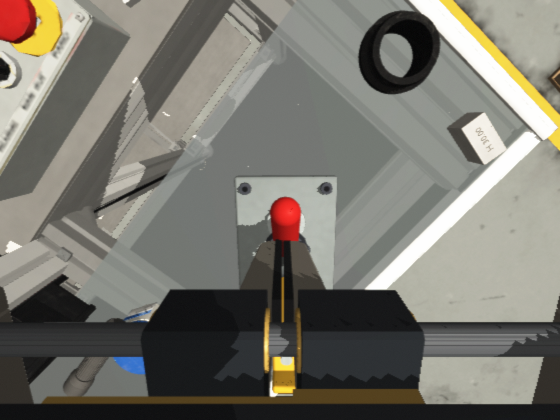

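View pics/scenec10.png

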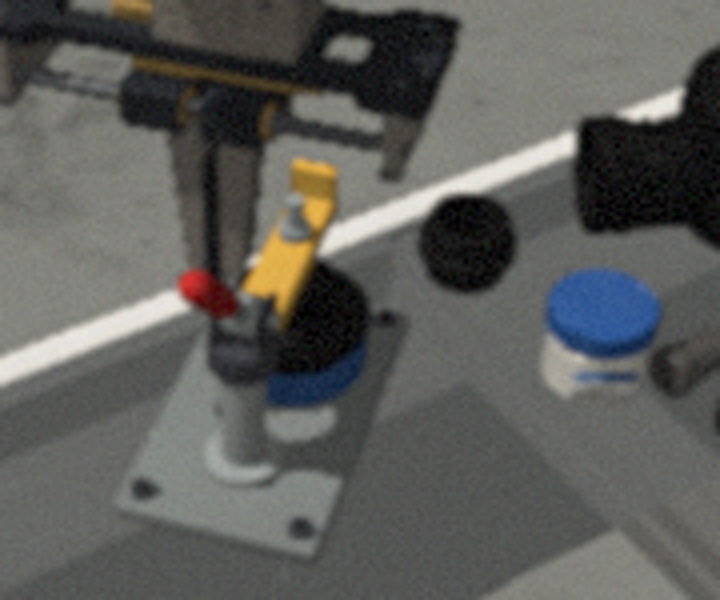

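>>> {"op": "drive_tool", "data": {"increments": [{"dx": -4, "dy": -3, "dz": -4, "rx": 0, "ry": 0, "rz": 0, "grip": 0}, {"dx": -8, "dy": -6, "dz": -8, "rx": 0, "ry": 0, "rz": 0, "grip": 0}, {"dx": -13, "dy": -10, "dz": -12.5, "rx": 0, "ry": 0, "rz": 0, "grip": 0}, {"dx": -17.5, "dy": -14, "dz": -18, "rx": 0, "ry": 0, "rz": 0, "grip": 0}, {"dx": -22, "dy": -17.5, "dz": -24.5, "rx": 0, "ry": 0, "rz": 0, "grip": 0}, {"dx": -25.5, "dy": -20.5, "dz": -31.5, "rx": 0, "ry": 0, "rz": 0, "grip": 0}, {"dx": -29, "dy": -23.5, "dz": -37, "rx": 0, "ry": 0, "rz": 0, "grip": 0}]}}

```text
clock: 8.75
tool_pos: [0.4769, 0.165, 0.1386]
eef_rot: [-179.6, 0.1, -140.1]
wrist_force: [1.5, 2.3, 3.6]
opening: -0.0
```

```bash
python3 snap.py 11 wrist scene
```

```text
8.75 [0.4769 0.165  0.1386] [-1.796e+02  1.000e-01 -1.401e+02] [   5.5    2.6  107.4   -0.3   69.6 -124.2] [1.5 2.3 3.6]
```

View pics/scenec11.png

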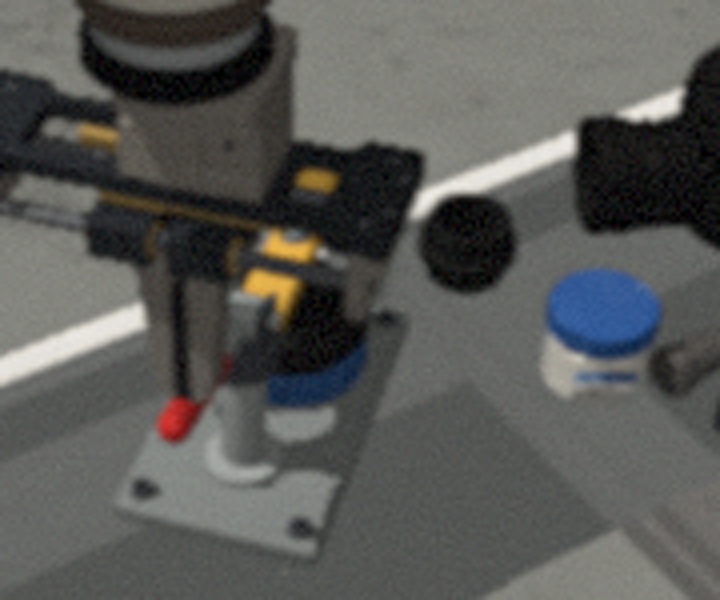

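>>> {"op": "drive_tool", "data": {"increments": [{"dx": -0.5, "dy": -0.5, "dz": -3, "rx": 0, "ry": 0, "rz": 0, "grip": 0}, {"dx": -1, "dy": -1, "dz": -6, "rx": 0, "ry": 0, "rz": 0, "grip": 0}, {"dx": -1.5, "dy": -1.5, "dz": -9, "rx": 0, "ry": 0, "rz": 0, "grip": 0}, {"dx": -2, "dy": -2, "dz": -11.5, "rx": 0, "ry": 0, "rz": 0, "grip": 0}, {"dx": -2, "dy": -2, "dz": -14, "rx": 0, "ry": 0, "rz": 0, "grip": 0}, {"dx": -2, "dy": -2, "dz": -16, "rx": 0, "ry": 0, "rz": 0, "grip": 0}]}}

```text
clock: 9.35
tool_pos: [0.4741, 0.1628, 0.1235]
eef_rot: [-179.6, -0.1, -140.1]
wrist_force: [-7.4, 1.5, 25.1]
opening: 0.01
```

```bash
python3 snap.py 12
```

```text
9.35 [0.4741 0.1628 0.1235] [-1.796e+02 -1.000e-01 -1.401e+02] [   5.3    3.3  108.5   -0.4   68.  -124.4] [-7.4  1.5 25.1]
```

>>> {"op": "drive_tool", "data": {"increments": [{"dx": 0, "dy": 0, "dz": -3, "rx": 0, "ry": 0, "rz": 0, "grip": 0}, {"dx": 0, "dy": 0, "dz": -3, "rx": 0, "ry": 0, "rz": 0, "grip": 0}, {"dx": 0, "dy": 0, "dz": -3, "rx": 0, "ry": 0, "rz": 0, "grip": 0}]}}

```text
clock: 9.6
tool_pos: [0.4742, 0.1628, 0.1235]
eef_rot: [-179.6, -0.1, -140.1]
wrist_force: [-9.6, -0.0, 24.3]
opening: 0.007
```

>>> {"op": "drive_tool", "data": {"increments": [{"dx": 0, "dy": 0, "dz": 5, "rx": 0, "ry": 0, "rz": 0, "grip": 0}, {"dx": 0, "dy": 0, "dz": 25, "rx": 0, "ry": 0, "rz": 0, "grip": 0}, {"dx": 0, "dy": 0, "dz": 60, "rx": 0, "ry": 0, "rz": 0, "grip": 0}, {"dx": -5, "dy": 0, "dz": 95, "rx": 0, "ry": 0, "rz": 0, "grip": 0}, {"dx": -20, "dy": 10, "dz": 130, "rx": 0, "ry": 0, "rz": 0, "grip": 0}, {"dx": -30, "dy": 30, "dz": 155, "rx": 0, "ry": 0, "rz": 0, "grip": 0}, {"dx": -40, "dy": 50, "dz": 165, "rx": 0, "ry": 0, "rz": 0, "grip": 0}, {"dx": -45, "dy": 60, "dz": 170, "rx": 0, "ry": 0, "rz": 0, "grip": 0}]}}

```text
clock: 10.27
tool_pos: [0.4287, 0.2241, 0.2952]
eef_rot: [-179.6, -0.0, -140.0]
wrist_force: [0.6, -0.6, 0.0]
opening: 0.0
```

```bash
python3 snap.py 13 wrist scene
```

```text
10.2667 [0.4287 0.2241 0.2952] [-179.6   -0.  -140. ] [  13.5   -7.3   99.1   -0.4   88.1 -116.5] [ 0.6 -0.6  0. ]
```

View pics/scenec13.png

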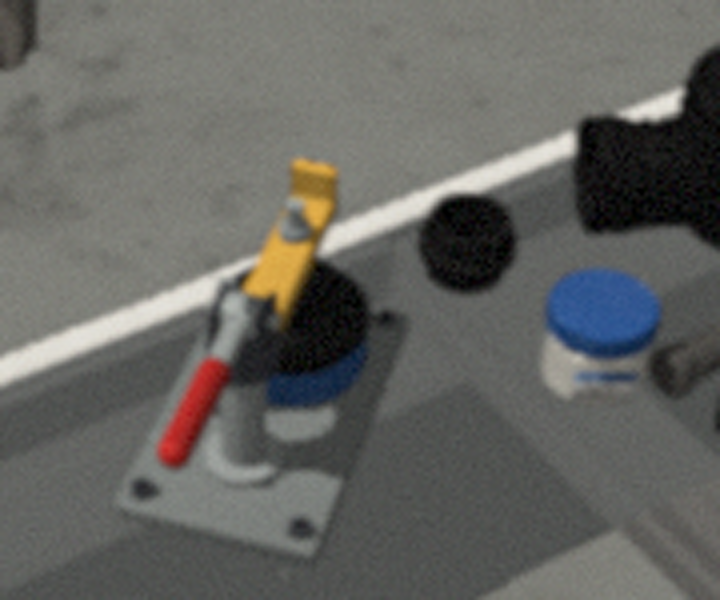

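View pics/wrist13.png

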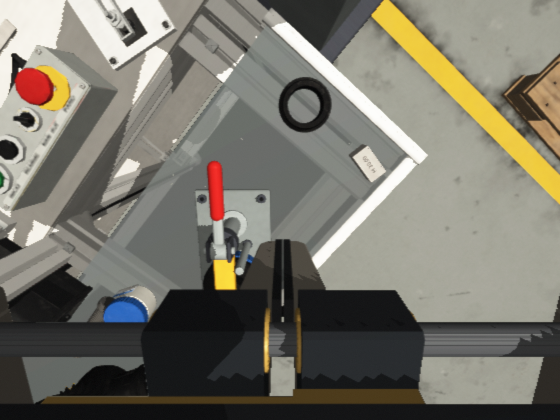

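>>> {"op": "drive_tool", "data": {"increments": [{"dx": -8, "dy": 25, "dz": 0, "rx": 0, "ry": 0, "rz": 0, "grip": 0}, {"dx": -20, "dy": 50, "dz": 0, "rx": 0, "ry": 0, "rz": 0, "grip": 0}, {"dx": -35, "dy": 80, "dz": 0, "rx": 0, "ry": 0, "rz": 0, "grip": 0}, {"dx": -50, "dy": 110, "dz": 0, "rx": 0, "ry": 0, "rz": 0, "grip": 0}, {"dx": -65, "dy": 140, "dz": 0, "rx": 0, "ry": 0, "rz": 0, "grip": 0}, {"dx": -75, "dy": 160, "dz": 0, "rx": 0, "ry": 0, "rz": 0, "grip": 0}, {"dx": -80, "dy": 168, "dz": 0, "rx": 0, "ry": 0, "rz": 0, "grip": 0}, {"dx": -80, "dy": 168, "dz": 0, "rx": 0, "ry": 0, "rz": 0, "grip": 0}]}}

```text
clock: 11.03
tool_pos: [0.3476, 0.3915, 0.2911]
eef_rot: [-179.6, -0.4, -139.8]
wrist_force: [0.5, 0.0, 0.7]
opening: 0.007
```

```bash
python3 snap.py 14 scene top; python3 - <<'E'
import cv2
from h import *
t=cv2.imread("pics/top14.png");cv2.imwrite("pics/topc14.png",cv2.resize(t[120:270,210:350],None,fx=4,fy=4,interpolation=cv2.INTER_CUBIC))
s=cam("scene");c=cam("top")
for ph in(0,.1,.2):
  for l in (.105,):
    X=[.532-l*.763*np.cos(ph),.2115-l*.647*np.cos(ph),.116+l*np.sin(ph)]
    print(ph,(proj(s,X)-[220,120])*4,(proj(c,X)-[210,120])*4)
E
```

```text
11.0333 [0.3476 0.3915 0.2911] [-179.6   -0.4 -139.8] [ 35.4  -0.6  93.2  -0.4  87.8 -94.7] [0.5 0.  0.7]
0 [163.72323637 463.10033736] [388.03965488 525.15179117]
0.1 [163.35100246 446.11176221] [388.99796204 523.86833769]
0.2 [163.80960892 427.3564447 ] [388.70627542 521.04979426]
```

View pics/topc14.png

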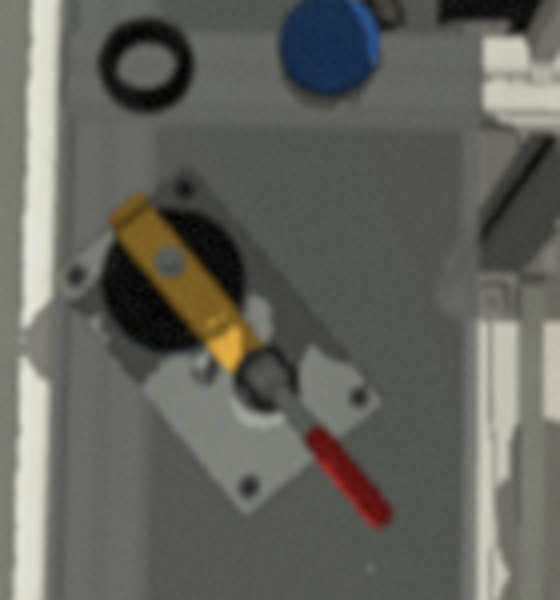

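View pics/scene14.png

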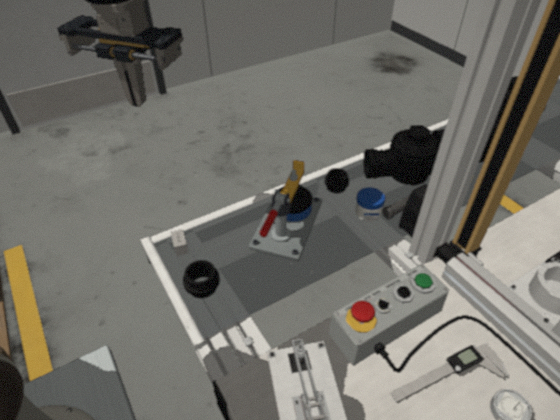

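```bash
python3 - <<'E'
from bench import env
print(env.state()["wrist_force"],env.finish_job())
E
```

```text
the job is handed in; nothing more can be done
[-0.52879692  0.44029397  0.32788052] None
```

The job is done and handed in at about 11 s. I pushed the strap round with the shut fingertips until the pin stopped it. Only then did I press the red lever down in its own plane until it hit its stop, and I backed the arm well clear afterwards.

**Strap:** at the stop the tool made no further headway and the force rose to about 20 N. The wrist and top cameras put the strap at 40–42° against 40–41° for the plate, so it lies along the base. It did not move when the lever was pressed.

**Lever:** the fingertip stopped at 123.5 mm under about 25 N; the lever's top should be at 124 mm when fully down. In the scene picture the tip sits where a level lever should be, about 8 pixels (some 3 mm) to one side in the 4x enlarged view.

**Surroundings:** the cap is in its nest, and the jar and the union beside it are where they started in the top view. The other union and the block look undisturbed in the scene view, though I did not measure them again. The wrist force was near zero at hand-in.

**Not checked directly:** no camera view showed the pad against the cap. I take it to be clamped from the strap and lever positions.

One move call was refused at the start because its rows were incomplete; nothing moved, and I sent it again in full.

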